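Stow the glass trim floats in their tray

TASK

Two spare glass floats of the underwater camera vehicle still have to go back into the float tray: set the amber float into the orange cup and the green float into the green cup. The glass is thin, so lower each one gently into its cup before letting go, without dropping it or pressing it down hard, and leave both resting there.

Things in the scene. Friction and masses are not known exactly. Their poses are not given: they have to be found in the camera images.
- float_amber_center (a point): Centre of the amber thin glass float: a ball 56 mm in diameter, about 60 g, with a thin black seal line and a small steel port. It starts on a fixed, dimpled cork stand (50 mm across, 12 mm high), its centre 34 mm above the table; grip it at this height, across its 56 mm. The axes mean nothing. The blue float on an equal cork stand is not wanted.
- float_green_center (a point): Centre of the green thin glass float: a ball 56 mm in diameter, about 60 g, with a thin black seal line and a small steel port. It starts on a fixed, dimpled cork stand (50 mm across, 12 mm high), its centre 34 mm above the table; grip it at this height, across its 56 mm. The axes mean nothing. The blue float on an equal cork stand is not wanted.
- cup_orange_seat (a point): Seat in the orange cup: where the centre of a float lies once it rests there, 46 mm above the table. The cup is a fixed upright plastic cup, 50 mm across, with a 34 mm wide dimple; its rim is 22 mm below this point, 24 mm above the table. z is up, y runs along the row of three cups (orange, green, grey in any order, 95 mm apart), x across it. A float let go a few mm off centre settles into the cup.
- cup_green_seat (a point): Seat in the green cup: where the centre of a float lies once it rests there, 46 mm above the table. Cup like the orange one, in the same row, with the same axes. The row stands on a black base 104 mm wide, 300 mm long and 6 mm thick, fixed to the table; the grey cup already holds a clear float.
Mind the look-alikes: they are no part of the job. Leave any yellow look-alike of the part that bears float_amber_center alone.

How it is judged:
By the outcome, as a careful person would: the job done as asked, in the order asked, and still so for the second after the job is handed in, with the robot touching nothing.
It also fails if it takes over 54 s, if anything falls off the work surface, if the arm or the gripper's body presses on something with over 40 N, if the wrist force passes 120 N, or if a joint passes its speed limit or range.

ROBOT

A 6-joint arm with a two-finger parallel gripper is mounted at the origin on the work surface. World frame = base frame: x ahead of the robot, y to its left, z up, the work surface at z = 0. Lengths are in m, angles in rad, forces in N, time in s.
With the tool pointing down it reaches from about 0.35 to 0.775 m from the base axis. Payload 7.3 kg.
Tool frame: the origin (TCP) lies midway between the tips of the shut fingers; the grasp point (between the pads) lies 19 mm behind it; z points along the fingers, y is the line along which they close (so a half turn about z gives the same grasp; the last joint's range is limited). The gripper opens to 92 mm and grips with 3 to 60 N. Pads are 19 mm wide; open, the fingers measure 130 mm over their backs; the gripper's body (75 mm by 190 mm) begins 47 mm behind the grasp point.
Start: joints at [-0.146, 0.342, 1.524, -0, 1.275, -0.146], TCP at [0.525, 0, 0.227] pointing down, gripper open.
Joint ranges: [-2.53, 2.53], [-0.77, 2.02], [0.04, 2.7], [-1, 4.14], [0.28, 2.66], [-3.11, 3.11]. Speed limits (rad/s): [2.57, 2.57, 3.14, 3.14, 3.14, 3.14].

INTERFACE

Orientations are given as a rotation vector (axis times angle).
In Python, from workcell import bot, vision gives the robot as it stands.
- The arm moves only by the shell command python3 -m pendant 'ROWS' [OPENING] [FORCE]. ROWS is a JSON object of lists of equal length, an entry for each row: "travel": the shift along the tool's x, y, z in m, a list of three; "dr": the turn, a rotation vector about the tool's x, y, z in rad, a list of three. A call has 1 to 5 rows; each row is the pose to reach, as a shift and turn from the pose commanded when the call began, along the tool's axes at that moment; what a row does not reach only later rows make up. A row lasts 1/8 s, in which the tool goes at most 62.5 mm and 10.7 degrees, less where a joint would pass 70% of its speed; a pose out of reach is approached as far as the arm can. A call with a gripper value outside its range is refused whole. OPENING is the closure in counts, from 0 (fully open) to 255 (shut), set as the call begins (- or left out, the last holds). The fingers move at their own pace and stop on an object; FORCE is the grip in N (left out, the last holds). Time passes only in rows, so rows that repeat a pose let the fingers close. It gives the time, the measured TCP pose, the force, the opening and the grip force at its end, in the units of the state.
- bot.get_state(): the state, without advancing time (a new reading comes with each control period).
- vision.capture(name): name is "scene" or "side" or "wrist"; returns the picture (480x640x3 uint8, red, green, blue); there is no depth.
- vision.camera_params(name): a dict with "camera_matrix" (3x3 intrinsics, pixels), "xyz" and "attitude" of the camera in the world. Camera axes: x right, y down, z forward; pixel columns grow to the right and rows downward; lengths in m; the calibration is good to about 2 mm. A picture is of the moment at which its call begins: read the wrist's pose just before it. camera_params takes no time and is no camera call; for the wrist camera it gives the pose at the moment of the call.
- bot.close_job(): hands the job in; it is judged then, once.
The state is a dict: "t": time; "qpos": joint angles; "dq": joint speeds; "effort": joint torques, N m; "tcp_pos": TCP position; "tool_rot": TCP orientation; "wrist_force": force on the tool from outside, world axes, zero at the start; "ft_torque": the same for the moment, N m; "opening": finger opening in m; "grasp_force": force on a finger pad.
Only numpy, scipy, OpenCV 4.12 (cv2) and the standard library are available. Lean on these libraries where they do the work, as an engineer would, in place of code of your own. Each camera call takes 0.05 s, during which the arm holds its last target. There are 200 camera calls.

## Working session

There is one attempt and no reset: what is moved stays moved. The work goes in short steps, Python scripts to look and compute and a shell command to move; the robot and the scene stay as the last step left them, time stands still between calls to the robot, and variables do not carry over. Pictures are saved under pics/ and viewed, at most 10 in all, crops included, and the job is handed in when it is done.

```bash
mkdir -p pics; ls; python3 - <<'E'
from workcell import bot, vision
import cv2,numpy as np
s=bot.get_state();print(s)
a=vision.capture("scene");b=vision.capture("side")
cv2.imwrite("pics/scene.png",a[:,:,::-1]);cv2.imwrite("pics/side.png",b[:,:,::-1])
for n in("scene","side","wrist"):print(vision.camera_params(n))
E
```

```text
pics
{'t': 0.0, 'qpos': array([-1.45965737e-01,  3.42725596e-01,  1.52500254e+00, -7.92600032e-06,
        1.27539411e+00, -1.45982371e-01]), 'dq': array([ 7.85685915e-05, -2.16782693e-04, -3.57167360e-04, -8.93200434e-04,
       -1.10962840e-03, -1.60034626e-03]), 'effort': array([ 7.61924657e-04, -4.31245601e+01, -2.44219762e+01,  7.17750052e-02,
        5.59406646e-02, -1.04314388e-04]), 'tcp_pos': array([5.24600301e-01, 9.65692125e-05, 2.26048524e-01]), 'tool_rot': array([-2.22055549e+00, -2.22059756e+00,  1.44275243e-03]), 'wrist_force': array([ 0.72460044, -0.02270338,  0.19175271]), 'ft_torque': array([ 0.0136463 , -0.03152942, -0.00731355]), 'grasp_force': 0.0, 'opening': 0.09139241064307052}
{'camera_matrix': array([[507.43334697,   0.        , 305.76259111],
       [  0.        , 507.43334697, 246.13679535],
       [  0.        ,   0.        ,   1.        ]]), 'xyz': array([ 1.1735354 , -0.08677791,  0.64327962]), 'attitude': array([-1.75109445, -1.59434692,  0.74050225])}
{'camera_matrix': array([[520.04035585,   0.        , 322.52256515],
       [  0.        , 520.04035585, 232.85484952],
       [  0.        ,   0.        ,   1.        ]]), 'xyz': array([ 0.1612654 , -0.75109723,  0.51269017]), 'attitude': array([-2.04454171,  0.44184274, -0.29649793])}
{'camera_matrix': array([[367.67492373,   0.        , 323.65952265],
       [  0.        , 367.67492373, 236.49061548],
       [  0.        ,   0.        ,   1.        ]]), 'xyz': array([0.52478653, 0.08169999, 0.38340873]), 'attitude': array([ 2.83656486e+00,  4.59881807e-04, -6.87649350e-04])}
```

View pics/scene.png

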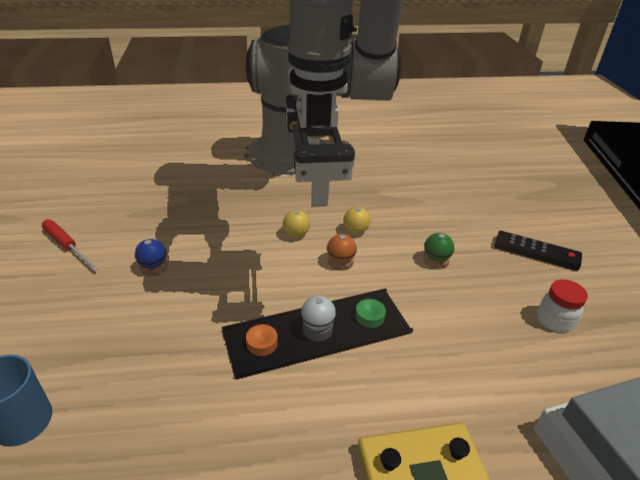

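View pics/side.png

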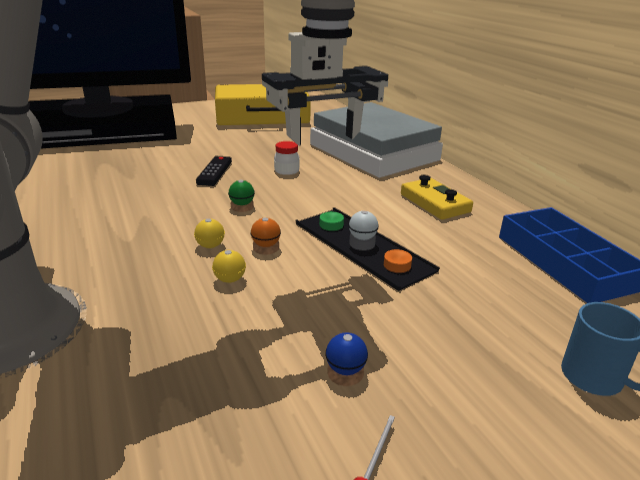

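The scene picture shows the amber float at (341,248), the green one at (439,246), the yellow look-alikes at (297,223) and (357,221), the orange cup at (262,340) and the green cup at (371,313). In the side picture, amber is at (265,233), green at (241,194), the orange cup at (398,261) and the green cup at (332,221).

```bash
cat > h.py <<'E'
import cv2,numpy as np
from scipy.spatial.transform import Rotation as R
from workcell import bot,vision
HUE={'o':((3,150,60),(15,255,255)),'g':((45,100,30),(85,255,255)),'y':((22,150,80),(32,255,255))}
def blobs(img,c,amin=80):
    m=cv2.inRange(cv2.cvtColor(img,cv2.COLOR_RGB2HSV),*HUE[c])
    m=cv2.morphologyEx(m,cv2.MORPH_CLOSE,np.ones((7,7)))
    cs=[k for k in cv2.findContours(m,cv2.RETR_EXTERNAL,cv2.CHAIN_APPROX_NONE)[0] if cv2.contourArea(k)>amin]
    out=[]
    for k in cs:
        x,y,w,h=cv2.boundingRect(k);(cx,cy),r=cv2.minEnclosingCircle(k)
        out.append((x+w/2-.5,y+h/2-.5,w,h,cx,cy,r,cv2.contourArea(k)))
    return np.round(out,1)
def ray(P,uv):
    d=R.from_rotvec(P['attitude']).as_matrix()@np.linalg.solve(P['camera_matrix'],[uv[0],uv[1],1])
    return P['xyz'],d/np.linalg.norm(d)
def plane(P,uv,z):
    o,d=ray(P,uv);return o+d*(z-o[2])/d[2]
def tri(P1,a,P2,b):
    A=0;B=0
    L=[ray(P1,a),ray(P2,b)]
    for o,d in L:
        M=np.eye(3)-np.outer(d,d);A=A+M;B=B+M@o
    x=np.linalg.solve(A,B);return x,[np.linalg.norm(np.cross(x-o,d)) for o,d in L]
E
python3 - <<'E'
from h import *
for n in("scene","side"):
    im=cv2.imread(f"pics/{n}.png")[:,:,::-1].copy();P=vision.camera_params(n)
    for c in "ogy":
        for b in blobs(im,c):
            print(n,c,b,'z34',plane(P,b[:2],.034).round(4)[:2],'z24',plane(P,b[:2],.020).round(4)[:2])
E
```

```text
scene o [261.5 339.5  32.   32.  261.5 339.6  16.9 800.5] z34 [ 0.6511 -0.0918] z24 [ 0.639 -0.092]
scene o [341.5 248.   28.   29.  341.  248.   14.6 605.5] z34 [0.4393 0.067 ] z24 [0.4224 0.0706]
scene g [370.5 312.5  30.   28.  370.  312.5  15.5 657.5] z34 [0.6091 0.0885] z24 [0.5962 0.0925]
scene g [439.  246.5  29.   28.  439.  246.9  14.4 558.5] z34 [0.4499 0.2544] z24 [0.4333 0.2623]
scene y [ 423.   451.   131.    57.   423.5  459.5   67.4 5091. ] z34 [0.8533 0.1071] z24 [0.846  0.1115]
scene y [296.5 223.5  26.   26.  296.2 223.   13.2 470. ] z34 [ 0.3548 -0.0114] z24 [ 0.336  -0.0096]
scene y [356.5 220.   26.   25.  356.7 219.9  12.8 450. ] z34 [0.3525 0.1117] z24 [0.3336 0.1162]
side o [397.5 260.5  28.   24.  397.5 260.5  14.6 530. ] z34 [ 0.6191 -0.1178] z24 [ 0.6325 -0.0992]
side o [265.  232.   29.   29.  265.  232.2  14.9 633. ] z34 [0.4416 0.0667] z24 [0.4498 0.0906]
side g [331.  220.5  25.   20.  331.2 220.1  12.8 393. ] z34 [0.5777 0.061 ] z24 [0.5898 0.0848]
side g [241.  192.5  25.   24.  240.8 192.6  12.7 462. ] z34 [0.4536 0.2538] z24 [0.4621 0.2832]
side y [ 219.5  250.5   52.    64.   220.   249.5   34.6 1428.5] z34 [0.3448 0.0338] z24 [0.3502 0.0568]
side y [ 436.5  198.    72.    41.   436.5  197.    36.9 1483.5] z34 [0.8378 0.068 ] z24 [0.8576 0.0919]
side y [304.5 107.   10.   31.  304.  107.1  15.2 148.5] z34 [0.8546 0.8277] z24 [0.8749 0.8739]
side y [ 250.   104.    71.    41.   250.5  104.    38.9 2206. ] z34 [0.6962 0.9236] z24 [0.7119 0.9726]
```

```bash
python3 - <<'E'
from h import *
P=vision.camera_params("wrist");im=vision.capture("wrist");cv2.imwrite("pics/w0.png",im[:,:,::-1])
for c in "ogy":
    for b in blobs(im,c):
        print(c,b,'z34',plane(P,b[:2],.034).round(4)[:2],'z24',plane(P,b[:2],.024).round(4)[:2])
E
```

```text
o [246.5 410.   34.   11.  246.5 413.5  16.6 231. ] z34 [ 0.4344 -0.2412] z24 [ 0.4318 -0.2505]
o [ 425.5  286.    50.    47.   425.   285.7   25.  1091. ] z34 [ 0.6306 -0.0823] z24 [ 0.6336 -0.087 ]
o [ 232.   137.    65.    63.   232.2  136.3   32.3 3009.5] z34 [0.4404 0.0674] z24 [0.438 0.067]
g [ 396.   107.5   57.    58.   395.9  106.8   29.3 2461.5] z34 [0.5895 0.093 ] z24 [0.5914 0.0934]
y [ 144.5  218.    62.    57.   144.4  217.8   31.  2664. ] z34 [ 0.3489 -0.0094] z24 [ 0.3438 -0.012 ]
y [634.  150.5  11.   56.  637.  150.5  27.6 266.5] z34 [0.8125 0.0554] z24 [0.8207 0.0547]
y [ 122.    82.    71.    69.   122.    82.5   37.8 3620. ] z34 [0.3471 0.1142] z24 [0.342  0.1151]
```

View pics/w0.png

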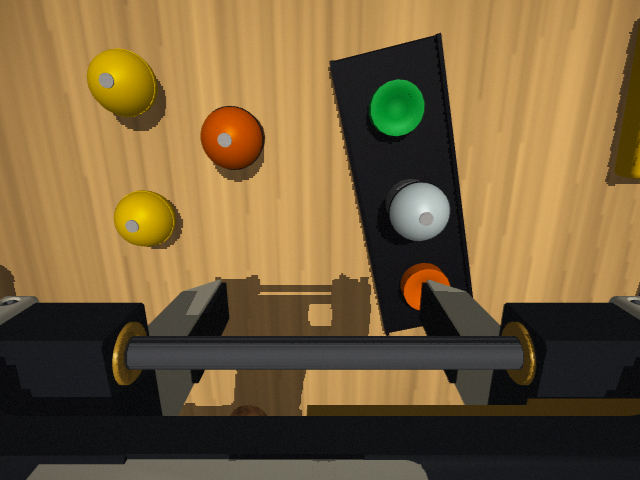

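```bash
python3 -m pendant '{"travel":[[0.03,-0.035,0.02],[0.067,-0.0845,0.05],[0.067,-0.0845,0.08],[0.067,-0.0845,0.08],[0.067,-0.0845,0.08]],"dr":[[0,0,-0.11],[0,0,-0.23],[0,0,-0.23],[0,0,-0.23],[0,0,-0.23]]}' 0
```

```text
t: 0.78
tcp_pos: [0.4417, 0.0667, 0.1477]
tool_rot: [1.952, 2.46, 0.001]
wrist_force: [-0.4, -0.1, 0.1]
opening: 0.0919
grasp_force: 0.0
```

The wrist picture shows the amber float at (232,137), the green cup at (396,107), and the orange cup partly hidden by a finger near (425,286). All three cameras put amber within 1–2 mm of each other, so I'm going down on it.

```bash
python3 -m pendant '{"travel":[[0,0,0.05],[0,0,0.09],[0,0,0.12],[0,0,0.131],[0,0,0.131]],"dr":[[0,0,0],[0,0,0],[0,0,0],[0,0,0],[0,0,0]]}' 0
python3 -m pendant '{"travel":[[0,0,0],[0,0,0],[0,0,0],[0,0,0],[0,0,0]],"dr":[[0,0,0],[0,0,0],[0,0,0],[0,0,0],[0,0,0]]}' 130 8
```

```text
t: 1.4
tcp_pos: [0.4414, 0.0667, 0.0161]
tool_rot: [1.952, 2.461, 0.001]
wrist_force: [0.4, -0.3, -0.5]
opening: 0.0919
grasp_force: 0.0
t: 2.02
tcp_pos: [0.4403, 0.067, 0.0159]
tool_rot: [-1.952, -2.462, 0.0]
wrist_force: [-2.8, -0.7, 3.1]
opening: 0.0554
grasp_force: 8.0
```

```bash
python3 -m pendant '{"travel":[[0,0,-0.01],[0,0,-0.03],[0,0,-0.07],[0,0,-0.1],[0,0,-0.1]],"dr":[[0,0,0],[0,0,0],[0,0,0],[0,0,0],[0,0,0]]}'
python3 - <<'E'
from h import *
im=cv2.imread("pics/scene.png")[:,:,::-1].copy();P=vision.camera_params("scene")
k=lambda uv,z:plane(P,uv,z).round(4)[:2]
# base top outline, scene
m=cv2.inRange(cv2.cvtColor(im,cv2.COLOR_RGB2GRAY),0,35);m[:270]=0;m[375:]=0;m[:,:215]=0;m[:,420:]=0
c=max(cv2.findContours(cv2.morphologyEx(m,cv2.MORPH_CLOSE,np.ones((5,5))),cv2.RETR_EXTERNAL,cv2.CHAIN_APPROX_NONE)[0],key=cv2.contourArea)
q=cv2.approxPolyDP(cv2.convexHull(c),6,True)[:,0];W=np.array([k(p,.006) for p in q]);print(q.tolist(),W)
print([np.linalg.norm(W[i]-W[i-1]).round(3) for i in range(len(W))],W.mean(0))
# rims: brightest-coloured ellipse; ray through upper silhouette: bbox sides give lateral, bbox top gives far rim
from itertools import product
for n in("scene","side"):
    im=cv2.imread(f"pics/{n}.png")[:,:,::-1].copy();P=vision.camera_params(n)
    for c in"og":
        for b in blobs(im,c):
            x=plane(P,b[:2],.024)
            if x[0]<.55:continue
            top=plane(P,(b[0],b[1]-b[3]/2),.024);d=P['xyz'][:2]-x[:2];d/=np.linalg.norm(d)
            print(n,c,'far rim -> centre',(top[:2]+.025*d).round(4))
s=bot.get_state();print(s['tcp_pos'],s['opening'],s['grasp_force'])
E
```

```text
t: 2.65
tcp_pos: [0.4421, 0.0671, 0.118]
tool_rot: [1.949, 2.458, 0.005]
wrist_force: [0.2, 0.1, -0.8]
opening: 0.0553
grasp_force: 8.0
[[412, 329], [252, 374], [234, 373], [223, 333], [384, 290]] [[ 0.6262  0.1582]
 [ 0.6935 -0.1087]
 [ 0.6893 -0.1359]
 [ 0.6078 -0.1544]
 [ 0.5305  0.1321]]
[np.float64(0.099), np.float64(0.275), np.float64(0.028), np.float64(0.084), np.float64(0.297)] [ 0.62946 -0.02174]
scene o far rim -> centre [ 0.6338 -0.0905]
scene g far rim -> centre [0.5913 0.0906]
side o far rim -> centre [ 0.6367 -0.0892]
side g far rim -> centre [0.5948 0.0963]
[0.4421018  0.06705015 0.11804868] 0.05529801922406349 7.999916821718216
```

```bash
python3 -m pendant '{"travel":[[-0.02,0.015,0],[-0.06,0.047,0],[-0.105,0.082,0],[-0.15,0.117,0],[-0.18,0.14,0]],"dr":[[0,0,0],[0,0,0],[0,0,0],[0,0,0],[0,0,0]]}'
python3 -m pendant '{"travel":[[-0.015,0.012,0],[-0.018,0.015,0],[-0.018,0.015,0],[-0.018,0.015,0],[-0.018,0.015,0]],"dr":[[0,0,0],[0,0,0],[0,0,0],[0,0,0],[0,0,0]]}'
python3 - <<'E'
from h import *
P=vision.camera_params("wrist");im=vision.capture("wrist");s=bot.get_state();cv2.imwrite("pics/w1.png",im[:,:,::-1])
print(s['tcp_pos'],s['opening'])
for c in "og":
    for b in blobs(im,c):
        print(c,b,'z24',plane(P,b[:2],.024).round(4)[:2])
im=vision.capture("scene");cv2.imwrite("pics/s1.png",im[150:430,150:520,::-1])
E
```

```text
t: 3.28
tcp_pos: [0.6189, -0.078, 0.1141]
tool_rot: [-1.952, -2.46, 0.001]
wrist_force: [-0.1, 0.2, -0.1]
opening: 0.0553
grasp_force: 8.0
t: 3.9
tcp_pos: [0.6362, -0.0898, 0.116]
tool_rot: [1.951, 2.462, 0.0]
wrist_force: [-0.5, 0.2, -1.1]
opening: 0.0555
grasp_force: 8.0
[ 0.63636652 -0.08993852  0.11606415] 0.05568516607951128
o [ 323.5  380.    96.    23.   323.5  370.    47.5 1276. ] z24 [ 0.6635 -0.2055]
o [  323.5   269.5   132.    132.    323.5   285.1    81.5 11359. ] z24 [ 0.6414 -0.1115]
```

View pics/w1.png

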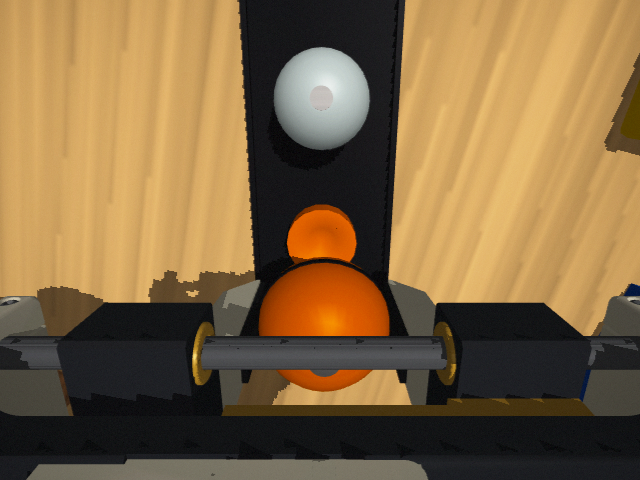

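The wrist picture shows the held amber float at (324,325), the orange cup just past it (columns 287–356, top edge at row 205, centre about (321.5,240)) and the clear float at (321.5,98).

```bash
python3 - <<'E'
from h import *
P=vision.camera_params("wrist");s=bot.get_state();print(s['tcp_pos'])
r=R.from_rotvec(s['tool_rot']).as_matrix()
for uv,z in(((321.5,240),.024),((321.5,98),.046)):
    x=plane(P,uv,z);print(x.round(4),'tool delta',(r.T@(x-s['tcp_pos'])).round(4))
E
```

```text
[ 0.63641152 -0.09005141  0.11603833]
[ 0.635  -0.0899  0.024 ] tool delta [ 0.0005 -0.0014  0.092 ]
[0.6138 0.0013 0.046 ] tool delta [ 0.0942 -0.0011  0.07  ]
```

```bash
python3 -m pendant '{"travel":[[0,-0.001,0.025],[0,-0.001,0.05],[0,-0.001,0.07],[0,-0.001,0.08],[0,-0.001,0.082]],"dr":[[0,0,0],[0,0,0],[0,0,0],[0,0,0],[0,0,0]]}'
python3 -m pendant '{"travel":[[0,0,0.001],[0,0,0.002],[0,0,0.003],[0,0,0.0035],[0,0,0.0035]],"dr":[[0,0,0],[0,0,0],[0,0,0],[0,0,0],[0,0,0]]}'
```

```text
t: 4.62
tcp_pos: [0.6355, -0.0905, 0.0335]
tool_rot: [-1.951, -2.461, 0.0]
wrist_force: [0.6, 0.6, -0.6]
opening: 0.0556
grasp_force: 8.0
t: 5.25
tcp_pos: [0.6356, -0.0907, 0.0303]
tool_rot: [1.952, 2.462, 0.0]
wrist_force: [0.1, -0.4, -1.7]
opening: 0.0558
grasp_force: 8.0
```

```bash
python3 -m pendant '{"travel":[[0,0,0.0005],[0,0,0.001],[0,0,0.0015],[0,0,0.0015],[0,0,0.0015]],"dr":[[0,0,0],[0,0,0],[0,0,0],[0,0,0],[0,0,0]]}'
python3 -m pendant '{"travel":[[0,0,0.0005],[0,0,0.0005],[0,0,0.0005]],"dr":[[0,0,0],[0,0,0],[0,0,0]]}'
```

```text
t: 5.88
tcp_pos: [0.6357, -0.0907, 0.0289]
tool_rot: [1.952, 2.461, 0.0]
wrist_force: [-0.5, -0.5, -0.3]
opening: 0.0549
grasp_force: 8.0
t: 6.25
tcp_pos: [0.6358, -0.0908, 0.0285]
tool_rot: [1.952, 2.461, 0.0]
wrist_force: [-0.7, -1.3, 2.5]
opening: 0.0556
grasp_force: 8.0
```

```bash
python3 -m pendant '{"travel":[[0,0,0.0003],[0,0,0.0003],[0,0,0.0003]],"dr":[[0,0,0],[0,0,0],[0,0,0]]}'
```

```text
t: 6.62
tcp_pos: [0.6359, -0.0908, 0.0283]
tool_rot: [1.951, 2.461, 0.0]
wrist_force: [-1.7, -1.3, 4.6]
opening: 0.0553
grasp_force: 8.0
```

Contact force is rising, so the float is seated. Releasing and lifting.

```bash
python3 -m pendant '{"travel":[[0,0,0],[0,0,0],[0,0,0],[0,0,0]],"dr":[[0,0,0],[0,0,0],[0,0,0],[0,0,0]]}' 20
python3 -m pendant '{"travel":[[0,0,-0.015],[0,0,-0.05],[0,0,-0.09],[0,0,-0.12],[0,0,-0.12]],"dr":[[0,0,0],[0,0,0],[0,0,0],[0,0,0],[0,0,0]]}' 0
python3 - <<'E'
from h import *
s=bot.get_state();print(s['tcp_pos'])
P=vision.camera_params("scene");im=vision.capture("scene");cv2.imwrite("pics/s2.png",im[:,:,::-1])
for c in"og":
    for b in blobs(im,c):print(c,b,plane(P,b[:2],.034).round(4),plane(P,b[:2],.046).round(4))
r=R.from_rotvec(s['tool_rot']).as_matrix();print((r.T@(np.array([.4515,.254,.148])-s['tcp_pos'])).round(4))
E
```

```text
t: 7.12
tcp_pos: [0.6355, -0.0906, 0.0277]
tool_rot: [-1.952, -2.462, 0.0]
wrist_force: [-0.9, 0.5, 0.6]
opening: 0.0843
grasp_force: 0.0
t: 7.75
tcp_pos: [0.6373, -0.0911, 0.152]
tool_rot: [1.948, 2.457, 0.005]
wrist_force: [-1.1, -0.2, -0.4]
opening: 0.0917
grasp_force: 0.0
[ 0.63729733 -0.0910524   0.15197511]
o [ 260.5  332.    36.    47.   260.5  332.1   23.4 1298.5] [ 0.6356 -0.0929  0.034 ] [ 0.6462 -0.0928  0.046 ]
g [370.5 312.5  30.   28.  369.9 312.5  15.5 651. ] [0.6091 0.0885 0.034 ] [0.6203 0.0851 0.046 ]
g [439.  246.5  29.   28.  439.  246.9  14.4 561.5] [0.4499 0.2544 0.034 ] [0.4642 0.2477 0.046 ]
[ 0.3783 -0.1022  0.0021]
```

View pics/s2.png

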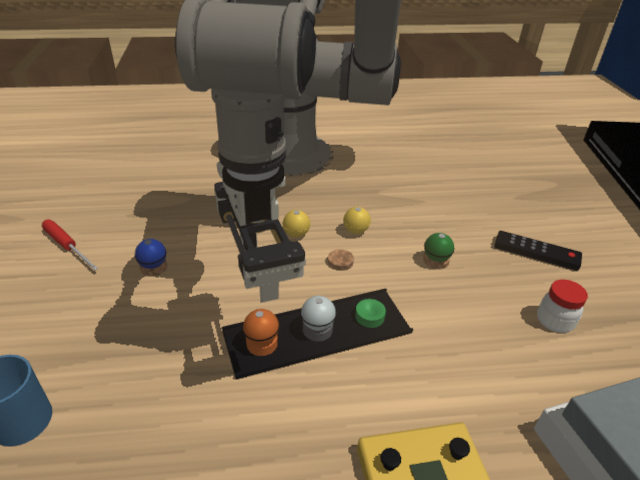

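Amber sits in the orange cup at (261,332), and the gripper is clear. On to the green float.

```bash
python3 -m pendant '{"travel":[[0.02,-0.005,0],[0.06,-0.016,0],[0.11,-0.029,0],[0.16,-0.043,0],[0.21,-0.056,0]],"dr":[[0,0,0],[0,0,0],[0,0,0],[0,0,0],[0,0,0]]}'
python3 -m pendant '{"travel":[[0.05,-0.013,0],[0.1,-0.027,0],[0.14,-0.038,0],[0.16,-0.043,0],[0.167,-0.045,0]],"dr":[[0,0,0],[0,0,0],[0,0,0],[0,0,0],[0,0,0]]}'
python3 -m pendant '{"travel":[[0,0,0],[0,0,0]],"dr":[[0,0,0],[0,0,0]]}'
python3 - <<'E'
from h import *
P=vision.camera_params("wrist");im=vision.capture("wrist");s=bot.get_state();cv2.imwrite("pics/w2.png",im[:,:,::-1])
print(s['tcp_pos'],s['tool_rot'],P['xyz'])
r=R.from_rotvec(s['tool_rot']).as_matrix()
for b in blobs(im,'g'):
    x=plane(P,b[:2],.034);print(b,x.round(4),(r.T@(x-s['tcp_pos'])).round(4))
E
```

```text
t: 8.43
tcp_pos: [0.5314, 0.1023, 0.1467]
tool_rot: [-1.951, -2.46, 0.002]
wrist_force: [0.2, 0.7, 0.1]
opening: 0.0917
grasp_force: 0.0
t: 9.05
tcp_pos: [0.4501, 0.2541, 0.147]
tool_rot: [-1.949, -2.463, 0.003]
wrist_force: [0.1, -0.7, -0.9]
opening: 0.0918
grasp_force: 0.0
t: 9.3
tcp_pos: [0.4517, 0.2526, 0.1476]
tool_rot: [1.953, 2.461, -0.001]
wrist_force: [0.7, -0.2, 0.8]
opening: 0.0917
grasp_force: 0.0
[0.45174908 0.25255563 0.14774398] [ 1.95337460e+00  2.46041466e+00 -4.29200327e-04] [0.43304419 0.33213779 0.30489716]
[426.  393.5  53.   22.  426.  403.5  26.  834. ] [0.5751 0.1264 0.034 ] [-0.1508  0.0916  0.1138]
[ 324.   231.    73.    71.   324.   230.6   36.3 3950. ] [0.4519 0.2533 0.034 ] [0.0007 0.0004 0.1137]
```

View pics/w2.png

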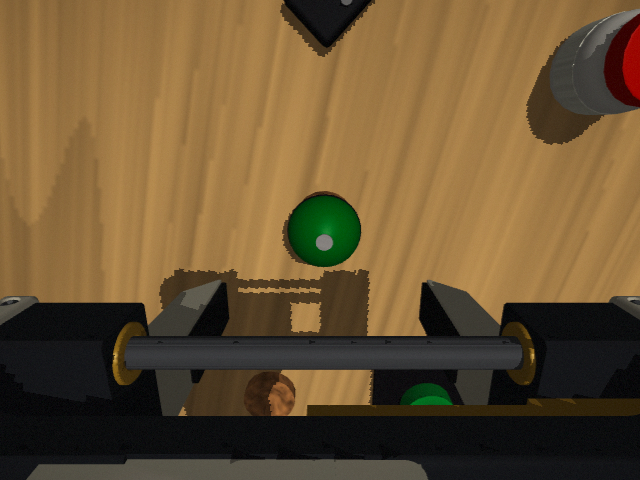

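The wrist picture shows the green float alone at (324,231). It is centred to within 1 mm, with the way down clear, so I'm going down, gripping and lifting.

```bash
python3 -m pendant '{"travel":[[0.001,0,0.05],[0.001,0,0.09],[0.001,0,0.12],[0.001,0,0.131],[0.001,0,0.1315]],"dr":[[0,0,0],[0,0,0],[0,0,0],[0,0,0],[0,0,0]]}' 0
python3 -m pendant '{"travel":[[0,0,0],[0,0,0],[0,0,0],[0,0,0],[0,0,0]],"dr":[[0,0,0],[0,0,0],[0,0,0],[0,0,0],[0,0,0]]}' 130 8
python3 -m pendant '{"travel":[[0,0,-0.01],[0,0,-0.03],[0,0,-0.07],[0,0,-0.1],[0,0,-0.1]],"dr":[[0,0,0],[0,0,0],[0,0,0],[0,0,0],[0,0,0]]}'
```

```text
t: 9.98
tcp_pos: [0.4513, 0.254, 0.0163]
tool_rot: [-1.953, -2.461, 0.001]
wrist_force: [-0.2, 0.5, 0.1]
opening: 0.0921
grasp_force: 0.0
t: 10.6
tcp_pos: [0.4513, 0.2544, 0.0166]
tool_rot: [1.952, 2.462, 0.001]
wrist_force: [0.5, -0.1, 1.6]
opening: 0.0554
grasp_force: 8.0
t: 11.22
tcp_pos: [0.4524, 0.2549, 0.119]
tool_rot: [1.95, 2.46, 0.007]
wrist_force: [0.5, -0.6, -1.4]
opening: 0.0554
grasp_force: 8.0
```

```bash
python3 -m pendant '{"travel":[[-0.02,0.011,0],[-0.06,0.032,0],[-0.1,0.054,0],[-0.14,0.075,0],[-0.17,0.091,0]],"dr":[[0,0,0],[0,0,0],[0,0,0],[0,0,0],[0,0,0]]}'
python3 -m pendant '{"travel":[[-0.012,0.007,0],[-0.018,0.0095,0],[-0.018,0.0095,0],[-0.018,0.0095,0],[-0.018,0.0095,0]],"dr":[[0,0,0],[0,0,0],[0,0,0],[0,0,0],[0,0,0]]}'
python3 - <<'E'
from h import *
P=vision.camera_params("wrist");im=vision.capture("wrist");s=bot.get_state();cv2.imwrite("pics/w3.png",im[:,:,::-1])
print(s['tcp_pos'],s['opening'])
E
```

```text
t: 11.85
tcp_pos: [0.5788, 0.1079, 0.1151]
tool_rot: [-1.952, -2.46, 0.002]
wrist_force: [0.2, 0.2, -0.8]
opening: 0.0554
grasp_force: 8.0
t: 12.48
tcp_pos: [0.5914, 0.095, 0.1166]
tool_rot: [-1.951, -2.463, -0.0]
wrist_force: [-0.5, -0.9, 0.1]
opening: 0.0555
grasp_force: 8.0
[0.59150383 0.09486878 0.11661449] 0.05523805784614399
```

View pics/w3.png

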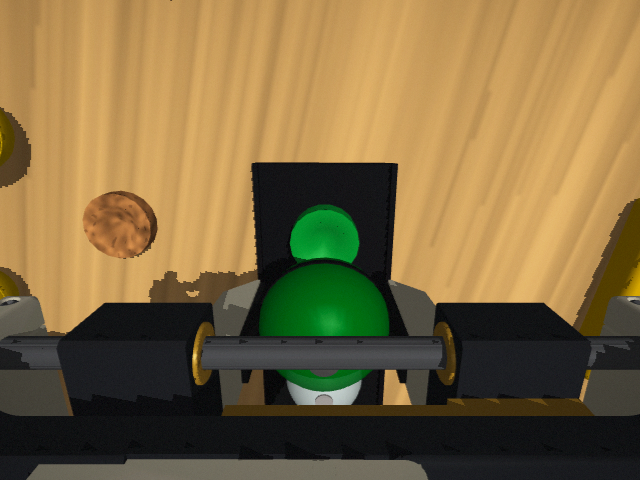

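The wrist picture shows the held green float at (324,325) and the green cup at columns 290–358, centred near (324.5,240). Alignment is within 1 mm.

```bash
python3 -m pendant '{"travel":[[0,0.0005,0.025],[0,0.0005,0.05],[0,0.0005,0.07],[0,0.0005,0.08],[0,0.0005,0.082]],"dr":[[0,0,0],[0,0,0],[0,0,0],[0,0,0],[0,0,0]]}'
python3 -m pendant '{"travel":[[0,0,0.001],[0,0,0.002],[0,0,0.003],[0,0,0.0035],[0,0,0.0035]],"dr":[[0,0,0],[0,0,0],[0,0,0],[0,0,0],[0,0,0]]}'
```

```text
t: 13.15
tcp_pos: [0.5921, 0.0945, 0.0341]
tool_rot: [-1.951, -2.462, 0.001]
wrist_force: [0.6, -0.6, 0.2]
opening: 0.0553
grasp_force: 8.0
t: 13.78
tcp_pos: [0.5923, 0.0943, 0.031]
tool_rot: [1.952, 2.462, 0.0]
wrist_force: [-0.9, -0.0, -0.8]
opening: 0.0553
grasp_force: 8.0
```

```bash
python3 -m pendant '{"travel":[[0,0,0.0005],[0,0,0.001],[0,0,0.0015],[0,0,0.0015],[0,0,0.0015]],"dr":[[0,0,0],[0,0,0],[0,0,0],[0,0,0],[0,0,0]]}'
python3 -m pendant '{"travel":[[0,0,0.0003],[0,0,0.0003],[0,0,0.0003]],"dr":[[0,0,0],[0,0,0],[0,0,0]]}'
```

```text
t: 14.4
tcp_pos: [0.5923, 0.0943, 0.0294]
tool_rot: [1.952, 2.462, 0.0]
wrist_force: [-0.0, -0.0, -1.3]
opening: 0.0555
grasp_force: 8.0
t: 14.78
tcp_pos: [0.5923, 0.0943, 0.0292]
tool_rot: [1.952, 2.462, 0.0]
wrist_force: [-0.2, -0.5, -1.0]
opening: 0.0556
grasp_force: 8.0
```

```bash
python3 -m pendant '{"travel":[[0,0,0.0002],[0,0,0.0004],[0,0,0.0004],[0,0,0.0004]],"dr":[[0,0,0],[0,0,0],[0,0,0],[0,0,0]]}'

```

```text
t: 15.28
tcp_pos: [0.5924, 0.0943, 0.0289]
tool_rot: [1.952, 2.461, 0.0]
wrist_force: [-1.7, -0.4, 0.8]
opening: 0.0552
grasp_force: 8.0
```

```bash
python3 -m pendant '{"travel":[[0,0,0.0002],[0,0,0.0004],[0,0,0.0004],[0,0,0.0004]],"dr":[[0,0,0],[0,0,0],[0,0,0],[0,0,0]]}'

```

```text
t: 15.78
tcp_pos: [0.5925, 0.0943, 0.0286]
tool_rot: [1.952, 2.461, 0.001]
wrist_force: [-0.5, -0.8, 4.9]
opening: 0.0552
grasp_force: 8.0
```

The green float is seated at about 5 N. Releasing and lifting, then a check.

```bash
python3 -m pendant '{"travel":[[0,0,0],[0,0,0],[0,0,0],[0,0,0]],"dr":[[0,0,0],[0,0,0],[0,0,0],[0,0,0]]}' 20
python3 -m pendant '{"travel":[[0,0,-0.015],[0,0,-0.05],[0,0,-0.1],[0,0,-0.15],[0,0,-0.15]],"dr":[[0,0,0],[0,0,0],[0,0,0],[0,0,0],[0,0,0]]}' 0
python3 -m pendant '{"travel":[[0,0,0],[0,0,0],[0,0,0],[0,0,0]],"dr":[[0,0,0],[0,0,0],[0,0,0],[0,0,0]]}'
python3 - <<'E'
from h import *
im=vision.capture("side");cv2.imwrite("pics/s3.png",im[:,:,::-1])
E
```

```text
t: 16.27
tcp_pos: [0.5922, 0.0944, 0.0282]
tool_rot: [-1.952, -2.462, 0.0]
wrist_force: [0.4, -0.6, -0.2]
opening: 0.0844
grasp_force: 0.0
t: 16.9
tcp_pos: [0.5948, 0.0945, 0.1843]
tool_rot: [1.947, 2.455, 0.011]
wrist_force: [-0.1, 0.2, 0.1]
opening: 0.0916
grasp_force: 0.0
t: 17.4
tcp_pos: [0.5921, 0.0943, 0.1776]
tool_rot: [-1.951, -2.461, 0.001]
wrist_force: [-0.4, -0.4, 0.1]
opening: 0.0916
grasp_force: 0.0
```

View pics/s3.png

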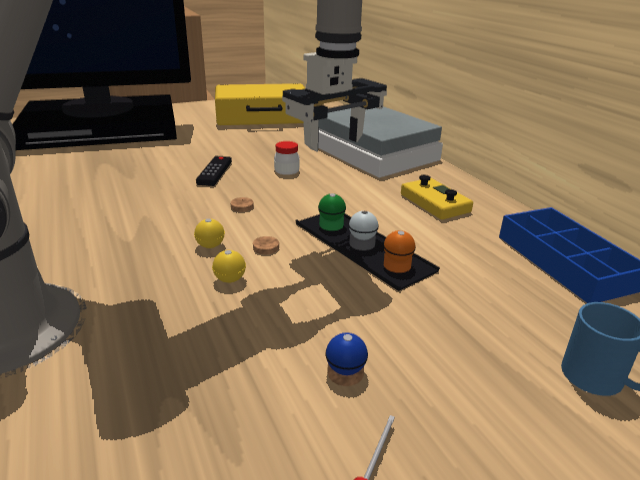

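The side picture shows green at (332,210) and amber at (399,250), both resting in their own cups. Everything else is untouched and the gripper is clear.

```bash
python3 -c "from workcell import bot;print(bot.close_job())"
```

```text
the job is handed in; nothing more can be done
None
```

I lowered the amber float into the orange cup and the green float into the green cup, each with about 5 N of contact force. The last picture before hand-in showed both resting there with the gripper clear; I handed the job in at about 17.5 s and got no verdict back.

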